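Stack ointment tins to the height gauge

ROBOT

A 6-joint arm with a two-finger parallel gripper is mounted at the origin on a cart in front of the work surface, level with it; the furniture and walls round the work are solid. World frame = base frame: x ahead of the robot, y to its left, z up, the work surface at z = 0. Lengths are in m, angles in rad, forces in N, time in s.
With the tool pointing down it reaches from about 0.275 to 1 m from the base axis. Payload 8.4 kg.
Tool frame: the origin (TCP) lies at the very end of the fingers, on their centre line; the grasp point (between the pads) lies grip_point_offset behind it (grip_point_offset is the distance from the TCP to the grasp point, in m); z points along the fingers, y is the line along which they close (so a half turn about z gives the same grasp; the last joint's range is limited). The gripper opens to 85 mm and grips with 20 to 120 N. Pads are 22 mm wide; open, the fingers measure 114 mm over their backs; the gripper's body (76 mm by 85 mm) begins 54 mm behind the grasp point. The pads swing forward as they close: fully open they stand 13 mm farther back than shut.
Start: joints at [-1.117, 0.353, 1.633, -0, 1.155, -0.002], TCP at [0.275, -0.561, 0.231] pointing down, gripper open.
Joint ranges: [-2.63, 2.63], [-0.92, 2.1], [0.06, 2.66], [-1.3, 4.44], [0, 2.69], [-3.02, 3.02]. Speed limits (rad/s): [2.22, 2.22, 2.79, 3.14, 3.14, 3.14].

INTERFACE

Orientations are given as a rotation vector (axis times angle).
In Python, from rig import observe, get_image, camera_params, job_done, grip_point_offset gives the robot as it stands.
- The arm moves only by the tool drive_tool, never from a script. Its argument "plan" is a list of rows, each a list of 2 entries, a list of its own where there are three numbers: the shift along the tool's x, y, z as a fraction of full scale, then the turn about the tool's z as a fraction of full scale. A call has 1 to 10 rows; each row is the pose to reach, as a shift and turn from the pose commanded when the call began, along the tool's axes at that moment; what a row does not reach only later rows make up. Full scale, the value 1, is 0.2 m for a shift and 90 degrees for a turn. A row lasts 1/12 s, in which the tool goes at most 41.7 mm and 7.16 degrees, less where a joint would pass 70% of its speed; a pose out of reach is approached as far as the arm can. A call with a number of a shift or a turn outside -1 to 1 is refused whole. A call with a gripper value outside its range is refused whole. "fingers" is the opening, from -1 (shut) to 1 (fully open), set as the call begins (left out, the last holds). The fingers move at their own pace and stop on an object; "force" is the grip in N (left out, the last holds). Time passes only in rows, so rows that repeat a pose let the fingers close. It gives the time, the measured TCP pose, the force, the opening and the grip force at its end, in the units of the state.
- observe(): the state, without advancing time (a new reading comes with each control period).
- get_image(name): name is "scene" or "top" or "wrist"; returns the picture (480x640x3 uint8, red, green, blue); there is no depth.
- camera_params(name): a dict with "fx", "fy", "cx", "cy" (pixels), "R" (3x3) and "t" (3): a world point X has camera coordinates R X + t. Camera axes: x right, y down, z forward; pixel columns grow to the right and rows downward; lengths in m; the calibration is good to about 2 mm. A picture is of the moment at which its call begins: read the wrist's pose just before it. camera_params takes no time and is no camera call; for the wrist camera it gives the pose at the moment of the call.
- job_done(): hands the job in; it is judged then, once.
The state is a dict: "clock": time; "joint_pos": joint angles; "joint_velocities": joint speeds; "joint_torque": joint torques, N m; "position": TCP position; "tool_rot": TCP orientation; "ft_force": force on the tool from outside, world axes, zero at the start; "wrist_torque": the same for the moment, N m; "grip_width": opening from 0.0 (shut) to 1.0 (fully open); "gripper_force": force on a finger pad.
Only numpy, scipy, OpenCV 4.12 (cv2) and the standard library are available. Lean on these libraries where they do the work, as an engineer would, in place of code of your own. Each camera call takes 0.05 s, during which the arm holds its last target. There are 200 camera calls.

TASK

The red bar of the height gauge is set to the headroom of the locker shelf. On the tin standing in front of the gauge, build a neat stack from the other tins, as tall as will still pass under the bar (not even the low tin could be added); then push the whole stack along the table, under the bar, until it meets the gauge's column, centred on it. Do not shift the bar, lift the bottom tin or disturb the other things.

Things in the scene. Friction and masses are not known exactly. Their poses are not given: they have to be found in the camera images.
- gauge: height gauge fixed to the table: blue upright column 64 mm wide and 135 mm tall with white ticks every 10 mm on its face (long at 50 and 100), grey foot behind it. Origin: on the table at the foot of the column's front face, mid width; x points out of the column's back (the push direction), y along its face, z up. In front of it is bare table
- bar_under (a point): centre of the flat underside of the gauge's red bar, which juts 20 mm out of the column's face and is 44 mm wide, 9 mm thick; the point lies 10 mm in front of the face. Its height over the table (44 to 72 mm, different each time) is the height the stack may have. The bar is held by friction (15 N) and must not be shifted
- base_tin: white round ointment tin, 52 mm diameter, 20.5 mm tall, that stands on the table 110 to 150 mm in front of the gauge's face; the bottom of the stack. Origin: centre of its underside; about 50 g. Tins have flat tops and bottoms without rims and slide easily on the table (under 2 N for the stack)
- tin_1: loose white round ointment tin like base_tin, 52 mm diameter, 20.5 mm tall; origin at the centre of its underside
- tin_2: another such loose white tin, 52 mm diameter, 20.5 mm tall; origin at the centre of its underside
- low_tin: loose low blue round tin, 52 mm diameter, 10 mm tall; origin at the centre of its underside
- white_jar: bystander: white jar, 50 mm diameter, 62 mm tall; origin at the centre of its underside
- orange_vial: bystander: orange vial with white cap, 50 mm diameter, 88 mm tall; origin at the centre of its underside
- small_vial: bystander: small orange vial with white cap, 33 mm diameter, 53 mm tall; origin at the centre of its underside
- eraser: bystander: blue and pink eraser, 42x39x11 mm; origin at the centre of its underside
Mind the look-alikes: they are no part of the job. What is shaped like the base_tin but blue or turquoise is not meant.

How it is judged:
By the outcome, as a careful person would: the job done as asked, in the order asked, and still so for the second after the job is handed in, with the robot touching nothing.
It also fails if it takes over 64 s, if anything falls off the work surface, if the arm or the gripper's body presses on something with over 40 N, if the wrist force passes 120 N, or if a joint passes its speed limit or range.

## Working session

There is one attempt and no reset: what is moved stays moved. The work goes in short steps, Python scripts to look and compute and a tool call to move; the robot and the scene stay as the last step left them, time stands still between calls to the robot, and variables do not carry over. Pictures are saved under pics/ and viewed, at most 10 in all, crops included, and the job is handed in when it is done.

Besides the shell and the picture viewer there is one more tool, called after "Emit:" by a JSON object that holds its "method" and its "body". drive_tool: Moves the arm, as the interface text tells. Its arguments: {"type":"object","properties":{"plan":{"type":"array","items":{"type":"array"}},"fingers":{"type":"number"},"force":{"type":"number"}},"required":["plan"]}

```bash
mkdir -p pics; ls
python3 - <<'E'
from rig import *
import cv2,numpy as np
print(observe()); print(grip_point_offset)
for n in ("scene","top"):
    cv2.imwrite(f"pics/{n}0.png",get_image(n)[:,:,::-1]); p=camera_params(n); print(n,p)
E
```

```text
pics
{'clock': 0.0, 'joint_pos': array([-1.11741964e+00,  3.53656188e-01,  1.63413618e+00, -8.92147839e-06,
        1.15519800e+00, -2.40477414e-03]), 'joint_velocities': array([-0.00124964,  0.00028639, -0.00106614,  0.00190518, -0.00023359,
       -0.00062598]), 'joint_torque': array([-1.30607928e-03, -6.05260992e+01, -3.42056644e+01, -2.42288679e-04,
        9.34372918e-03, -1.15171616e-05]), 'position': array([ 0.27488836, -0.56077185,  0.23055579]), 'tool_rot': array([-3.05904043e+00, -7.09457091e-01,  5.03149100e-04]), 'ft_force': array([-0.00068871, -0.6475918 , -0.65171468]), 'wrist_torque': array([-0.06191195, -0.00833423, -0.0190673 ]), 'gripper_force': 0.0, 'grip_width': 0.9983407516580916}
0.0187
scene {'fx': 528.834638112312, 'fy': 528.834638112312, 'cx': 312.53050398485203, 'cy': 243.63523204231424, 'R': array([[ 0.43458782, -0.90062349,  0.00327917],
       [-0.46270064, -0.22639283, -0.85711983],
       [ 0.77268464,  0.37097656, -0.51510663]]), 't': array([-0.25063252,  0.27047384,  0.95266711])}
top {'fx': 474.6972084045322, 'fy': 474.6972084045322, 'cx': 313.95544779170416, 'cy': 227.65180875625018, 'R': array([[-0.45134508, -0.89233431, -0.00520607],
       [-0.70343108,  0.35937496, -0.6132164 ],
       [ 0.54906496, -0.27311009, -0.7898978 ]]), 't': array([0.19895297, 0.38724001, 1.1077044 ])}
```

View pics/scene0.png

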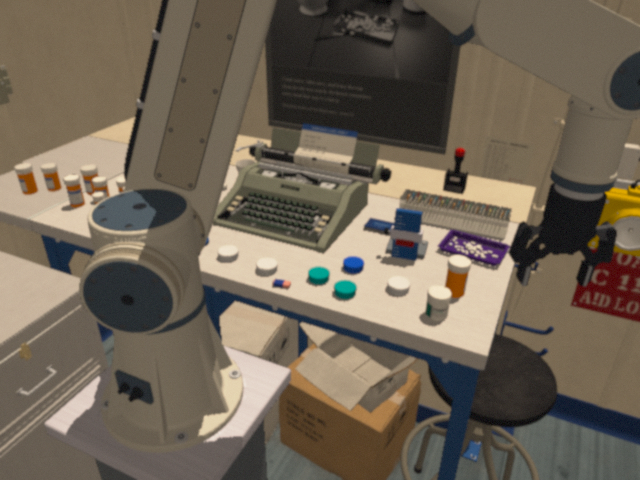

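View pics/top0.png

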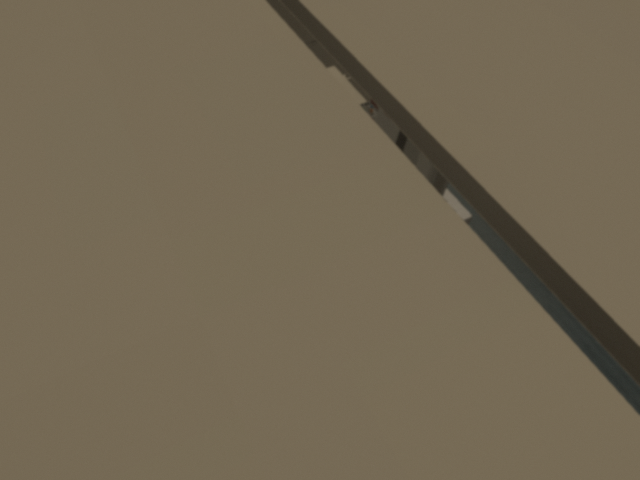

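The scene view shows the gauge at about (407,235) with its red bar at (405,240). There are white tins at (228,253), (266,266) and (397,285), the last being the base. The low blue tin is at (353,265), turquoise look-alikes are at (318,275) and (344,289), and the jar and vial are at (438,303) and (457,277). The top view is blocked and no use.

```bash
cat > h.py <<'E'
import numpy as np,cv2
from rig import *
from scipy.spatial.transform import Rotation as Ro
def ray(p,u,v):
    R=np.array(p["R"]);t=np.array(p["t"]);c=-R.T@t
    d=R.T@np.array([(u-p["cx"])/p["fx"],(v-p["cy"])/p["fy"],1.]);return c,d
def onz(p,u,v,z):
    c,d=ray(p,u,v);return c+d*(z-c[2])/d[2]
def proj(p,X):
    q=np.array(p["R"])@np.array(X)+np.array(p["t"]);return np.array([p["fx"]*q[0]/q[2]+p["cx"],p["fy"]*q[1]/q[2]+p["cy"]])
def totool(target):
    "shift in tool axes fractions from measured pose"
    o=observe();return Ro.from_rotvec(o["tool_rot"]).inv().apply(np.array(target)-o["position"])/0.2
E
python3 - <<'E'
from h import *
p=camera_params("scene")
for n,u,v,z in [("A",228,250,.02),("B",266,263,.02),("base",397,282,.02),("low",353,264,.01),("tq1",318,273,.02),("tq2",344,287,.02),("gaugefoot",405,258,0),("jar",438,291,.062),("vial",458,262,.088),("eraser",282,283,.011),("purple",472,248,0)]:
    print(n,onz(p,u,v,z).round(3))
w=camera_params("wrist");c,d=ray(w,w["cx"],w["cy"]);print(w["fx"],c,d, np.array(w["R"]))
print(Ro.from_rotvec(observe()["tool_rot"]).as_matrix().round(3))
print(Ro.from_rotvec(observe()["tool_rot"]).inv().apply(c-observe()["position"]))
E
```

```text
A [0.431 0.167 0.02 ]
B [0.421 0.051 0.02 ]
base [ 0.484 -0.261  0.02 ]
low [ 0.524 -0.136  0.01 ]
tq1 [ 0.437 -0.082  0.02 ]
tq2 [ 0.412 -0.159  0.02 ]
gaugefoot [ 0.623 -0.239  0.   ]
jar [ 0.432 -0.365  0.062]
vial [ 0.521 -0.383  0.088]
eraser [ 0.375 -0.018  0.011]
purple [ 0.747 -0.383  0.   ]
394.71365404034 [ 0.34634699 -0.52500277  0.37423589] [-0.2809945  -0.13722815 -0.94984763] [[ 4.39274582e-01 -8.98352835e-01 -1.62596469e-04]
 [-8.53276001e-01 -4.17289610e-01  3.12713043e-01]
 [-2.80994498e-01 -1.37228151e-01 -9.49847633e-01]]
[[ 0.898  0.44  -0.001]
 [ 0.44  -0.898  0.001]
 [-0.    -0.001 -1.   ]]
[ 0.07990342 -0.00088907 -0.14360672]
```

Emit:
{"method": "drive_tool", "body": {"plan": [[[0.85, -0.72, -0.25], 0], [[0.85, -0.72, -0.25], 0], [[0.85, -0.72, -0.25], 0], [[0.85, -0.72, -0.25], 0], [[0.85, -0.72, -0.25], 0], [[0.85, -0.72, -0.25], 0], [[0.85, -0.72, -0.25], 0]]}}

```text
clock: 0.68
position: [0.3658, -0.3539, 0.2823]
tool_rot: [-3.059, -0.714, -0.002]
ft_force: [0.2, -0.1, -0.1]
grip_width: 0.998
gripper_force: 0.0
```

Emit:
{"method": "drive_tool", "body": {"plan": [[[0.85, -0.72, -0.25], 0], [[0.85, -0.72, -0.25], 0], [[0.85, -0.72, -0.25], 0], [[0.85, -0.72, -0.25], 0], [[0.85, -0.72, -0.25], 0], [[0.85, -0.72, -0.25], 0], [[0.85, -0.72, -0.25], 0]]}}

```text
clock: 1.27
position: [0.4553, -0.1504, 0.3321]
tool_rot: [-3.059, -0.715, -0.003]
ft_force: [-0.4, -0.7, 0.9]
grip_width: 1.001
gripper_force: 0.0
```

Run:
```python
from h import *
import pickle
o=observe();print(o["position"],o["tool_rot"])
p=camera_params("wrist");im=get_image("wrist");cv2.imwrite("pics/w1.png",im[:,:,::-1]);pickle.dump(p,open("w1.pkl","wb"))
im=get_image("scene")[:,:,::-1];cv2.imwrite("pics/s1.png",im)
print(p)
```

```text
[ 0.45529996 -0.1503684   0.33209578] [-3.05914863e+00 -7.14574999e-01 -2.93854680e-03]
{'fx': 394.71365404034, 'fy': 394.71365404034, 'cx': 320.964766588422, 'cy': 245.31936486881287, 'R': array([[ 0.44211721, -0.89695619,  0.00140586],
       [-0.85268107, -0.41980624,  0.31096256],
       [-0.2783296 , -0.13868065, -0.95042112]]), 't': array([-0.33581215,  0.25281163,  0.58289954])}
```

View pics/w1.png

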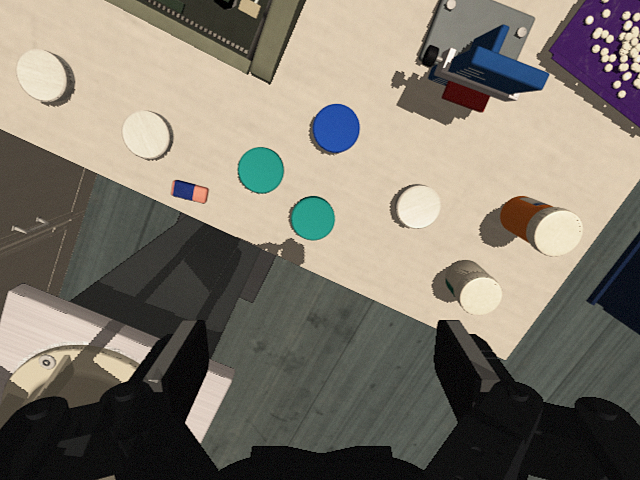

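The wrist view shows every item clearly: tin A (42,75), tin B (147,134), base (418,206), low tin (336,128), red bar (467,95) and the column top around (500,65).

```bash
cat >> h.py <<'E'
def blob(im,kind,u,v,r=45):
    "mask component nearest (u,v); im BGR"
    h=cv2.cvtColor(im,cv2.COLOR_BGR2HSV)
    m={"white":cv2.inRange(h,(0,0,150),(179,45,255)),"blue":cv2.inRange(h,(105,140,60),(125,255,255)),"red":cv2.inRange(h,(0,150,50),(8,255,255))|cv2.inRange(h,(172,150,50),(179,255,255))}[kind]
    c=np.zeros_like(m);cv2.circle(c,(int(u),int(v)),r,255,-1);m=cv2.morphologyEx(m&c,cv2.MORPH_OPEN,np.ones((3,3)))
    cs=cv2.findContours(m,cv2.RETR_EXTERNAL,cv2.CHAIN_APPROX_NONE)[0]
    return max(cs,key=cv2.contourArea)
E
python3 - <<'E'
from h import *
import pickle
p=pickle.load(open("w1.pkl","rb"));im=cv2.imread("pics/w1.png")
for y,x in [(75,42),(134,147),(206,418),(150,200)]: print(cv2.cvtColor(im,cv2.COLOR_BGR2HSV)[y,x])
for n,k,u,v,z in [("A","white",42,75,.0205),("B","white",147,134,.0205),("base","white",418,206,.0205),("low","blue",336,128,.01)]:
    c=blob(im,k,u,v);e=cv2.fitEllipse(cv2.convexHull(c));q=onz(p,*e[0],z)
    r=[np.linalg.norm(onz(p,*pt[0],z)-q) for pt in c]
    print(n,e,cv2.contourArea(c),q.round(4),"r",np.mean(r).round(4),np.std(r).round(4))
cr=im[0:130,390:570];s=cv2.imread("pics/s1.png")[195:275,375:435]
a=cv2.resize(cr,None,fx=3.2,fy=3.2,interpolation=cv2.INTER_CUBIC);b=cv2.resize(s,None,fx=7,fy=7,interpolation=cv2.INTER_CUBIC)
cv2.imwrite("pics/g1.png",a[:,:]);cv2.imwrite("pics/g2.png",b);print(a.shape,b.shape)
E
```

```text
[ 22  32 237]
[ 21  34 235]
[ 20  26 243]
[ 18  52 216]
A ((40.69767379760742, 74.44174194335938), (44.51382827758789, 55.188392639160156), 141.57418823242188) 1854.0 [0.4327 0.1708 0.0205] r 0.0248 0.0005
B ((144.87872314453125, 133.6656494140625), (43.445316314697266, 49.54930114746094), 139.0483856201172) 1635.5 [0.4236 0.0524 0.0205] r 0.0249 0.0005
base ((418.8449401855469, 206.57513427734375), (40.84027862548828, 44.6500129699707), 47.17277526855469) 1371.5 [ 0.4868 -0.2628  0.0205] r 0.0248 0.0006
low ((335.6686096191406, 127.81979370117188), (45.89109802246094, 48.48360824584961), 12.369179725646973) 1693.0 [ 0.5227 -0.1353  0.01  ] r 0.0257 0.0005
(416, 576, 3) (560, 420, 3)
```

View pics/g1.png

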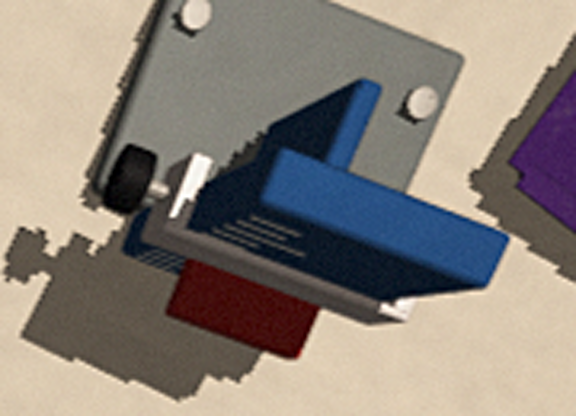

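View pics/g2.png

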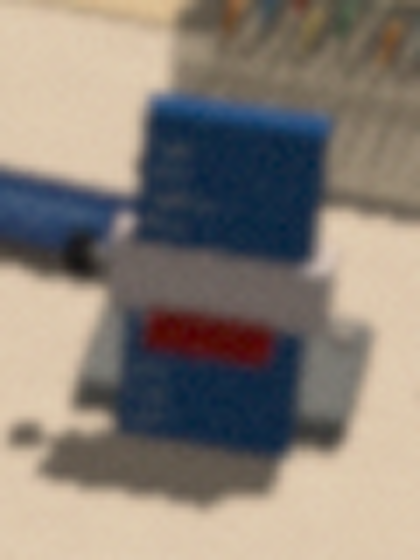

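The crops show the column's top front edge from (265,197) to (488,287) in g1. The red bar's front lower edge runs (170,315)–(297,358) in g1 and (143,348)–(270,365) in g2.

Run:
```python
from h import *
import pickle
p=pickle.load(open("w1.pkl","rb"));s=camera_params("scene")
w=lambda x,y:(390+(x+.5)/3.2-.5,(y+.5)/3.2-.5); sc=lambda x,y:(375+(x+.5)/7-.5,195+(y+.5)/7-.5)
def plane(c,d,P,n): return c+d*(n@(P-c))/(n@d)
for nm,L,R_ in [("w",onz(p,*w(265,197),.135),onz(p,*w(488,287),.135)),("s",onz(s,*sc(152,112),.135),onz(s,*sc(328,132),.135))]:
    y=(L-R_)[:2];print(nm,L,R_,"width",np.linalg.norm(y),"yaw",np.degrees(np.arctan2(-y[0],y[1])),(L+R_)/2)
    if nm=="w": W=(L+R_)/2;yv=y/np.linalg.norm(y)
n=np.array([yv[1],-yv[0],0]);print("n",n)
P=W-n*.02
for nm,q in [("w",[w(170,315),w(297,358)]),("s",[sc(143,348),sc(270,365)])]:
    cam=p if nm=="w" else s
    print(nm,[plane(*ray(cam,*a),P,n) for a in q])
F=W;print("s foot",[plane(*ray(s,*sc(*a)),F,n) for a in [(120,432),(288,455)]])
print("s top",[plane(*ray(s,*sc(*a)),F,n) for a in [(152,112),(328,132)]])
# triangulate lower corners
for a,b in [((170,315),(143,348)),((297,358),(270,365))]:
    c1,d1=ray(p,*w(*a));c2,d2=ray(s,*sc(*b));k=np.linalg.lstsq(np.c_[d1,-d2],c2-c1,rcond=None)[0];print("tri",c1+d1*k[0],c2+d2*k[1])
B=np.array([.4868,-.2628,0]);G=np.array([*W[:2],0]);print("base in gauge: x",(B-G)@n,"y",(B-G)[:2]@yv)
```

```text
w [ 0.61626503 -0.20363444  0.135     ] [ 0.62364301 -0.26533709  0.135     ] width 0.062142185260284526 yaw 6.8186671821841385 [ 0.61995402 -0.23448577  0.135     ]
s [ 0.60891057 -0.20841374  0.135     ] [ 0.62118797 -0.26706018  0.135     ] width 0.05991777484274368 yaw 11.823892947129846 [ 0.61504927 -0.23773696  0.135     ]
n [0.99292688 0.11872747 0.        ]
w [array([ 0.59804699, -0.21972865,  0.04155042]), array([ 0.60278644, -0.25936498,  0.05443252])]
s [array([ 0.59765321, -0.21643537,  0.04821754]), array([ 0.60297103, -0.26090875,  0.05016944])]
s foot [array([ 0.61651767, -0.20574729, -0.00067284]), array([ 0.62377315, -0.26642541,  0.00227708])]
s top [array([ 0.61658099, -0.20627686,  0.13093764]), array([ 0.62377984, -0.26648134,  0.13364232])]
tri [ 0.59675175 -0.21782495  0.04938813] [ 0.59627514 -0.21681316  0.04906361]
tri [ 0.60361093 -0.26092884  0.04989129] [ 0.60353562 -0.26077743  0.04982548]
base in gauge: x -0.13557388422293573 y -0.012304921405442242
```

Emit:
{"method": "drive_tool", "body": {"plan": [[[-0.31, 0.68, 1.0], -0.71], [[-0.31, 0.68, 1.0], -0.71], [[-0.31, 0.68, 1.0], -0.71], [[-0.31, 0.68, 1.0], -0.71], [[-0.31, 0.68, 1.0], -0.71], [[-0.31, 0.68, 1.0], -0.71], [[-0.31, 0.68, 1.0], -0.71], [[-0.31, 0.68, 1.0], -0.71], [[-0.31, 0.68, 1.0], -0.71], [[-0.31, 0.68, 1.0], -0.71]]}}

```text
clock: 2.2
position: [0.4562, -0.3038, 0.1301]
tool_rot: [-2.216, -2.224, 0.001]
ft_force: [0.4, 0.2, 1.0]
grip_width: 0.998
gripper_force: 0.0
```

Run:
```python
from h import *
import pickle
o=observe();print(o["position"],o["tool_rot"],o["joint_pos"])
p=camera_params("wrist");im=get_image("wrist");cv2.imwrite("pics/w2.png",im[:,:,::-1]);pickle.dump(p,open("w2.pkl","wb"))
for X in [(.62,-.2345,.135),(.62,-.2345,0),(.6,-.238,.05)]: print(proj(p,X))
```

```text
[ 0.45620274 -0.30380912  0.1301279 ] [-2.21634988e+00 -2.22383456e+00  1.28341850e-03] [-5.89971887e-01  3.56732157e-01  1.88605988e+00 -5.55961561e-04
  9.00825886e-01 -5.92997546e-01]
[801.56712805 151.7278385 ]
[568.03459589 134.06884308]
[584.25267948 144.65575511]
```

View pics/w2.png

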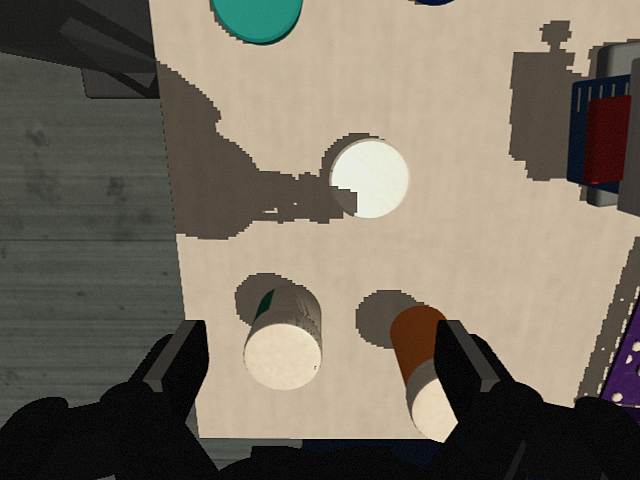

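The wrist view shows the gauge at the right edge, with the column foot at u≈570, ticks near (575–600,90) and the red bar at (585–630,97–185). I'll enlarge it.

Run:
```python
import cv2,numpy as np
im=cv2.imread("pics/w2.png")[60:210,560:640]
g=cv2.convertScaleAbs(im,alpha=1.8,beta=10)
cv2.imwrite("pics/g3.png",cv2.resize(g,None,fx=4,fy=4,interpolation=cv2.INTER_NEAREST))
full=cv2.imread("pics/w2.png")
for v in (115,140,165): print(v,[tuple(int(c) for c in full[v,u]) for u in range(564,634,1)])
```

```text
115 [(66, 76, 83), (61, 74, 80), (69, 78, 85), (63, 72, 81), (64, 78, 83), (64, 76, 83), (43, 41, 45), (31, 16, 6), (23, 12, 0), (28, 18, 8), (33, 22, 14), (34, 23, 16), (33, 25, 14), (31, 19, 11), (28, 16, 2), (32, 18, 8), (36, 22, 17), (29, 17, 3), (33, 19, 10), (31, 21, 12), (31, 23, 6), (29, 17, 6), (33, 20, 9), (18, 12, 31), (10, 13, 47), (0, 0, 37), (7, 1, 41), (11, 14, 42), (4, 2, 39), (2, 3, 39), (3, 9, 41), (5, 6, 43), (9, 6, 45), (14, 12, 53), (15, 16, 56), (13, 10, 57), (9, 10, 58), (0, 3, 53), (8, 13, 55), (8, 12, 58), (10, 11, 55), (5, 9, 55), (7, 12, 55), (7, 7, 55), (9, 7, 58), (8, 12, 55), (6, 7, 57), (4, 7, 54), (15, 20, 59), (13, 14, 57), (4, 8, 55), (1, 4, 52), (7, 8, 53), (5, 13, 55), (8, 10, 54), (14, 15, 61), (11, 11, 58), (9, 8, 56), (13, 12, 58), (11, 15, 58), (16, 16, 61), (5, 10, 56), (3, 8, 55), (9, 11, 58), (10, 10, 60), (27, 33, 59), (49, 51, 53), (53, 58, 59), (51, 55, 61), (51, 55, 57)]
140 [(67, 78, 86), (55, 68, 76), (61, 73, 83), (68, 79, 88), (55, 57, 61), (34, 25, 20), (28, 11, 0), (38, 25, 15), (33, 21, 11), (36, 26, 16), (29, 17, 10), (32, 22, 10
[... 988 characters left out ...]
1, 21, 7), (34, 23, 9), (35, 22, 9), (21, 16, 25), (13, 14, 44), (6, 8, 45), (9, 9, 46), (5, 4, 39), (0, 0, 38), (9, 9, 42), (7, 7, 44), (10, 14, 50), (0, 0, 42), (2, 6, 49), (6, 8, 50), (1, 4, 54), (9, 12, 60), (10, 9, 57), (4, 6, 55), (11, 11, 58), (9, 16, 61), (0, 0, 50), (10, 10, 58), (20, 17, 60), (12, 12, 60), (8, 6, 56), (11, 8, 58), (7, 2, 56), (17, 16, 59), (6, 6, 55), (16, 17, 59), (1, 4, 54), (14, 16, 60), (19, 19, 66), (11, 12, 59), (8, 10, 60), (8, 15, 60), (6, 5, 57), (7, 10, 58), (4, 1, 57), (8, 13, 60), (0, 3, 51), (9, 8, 56), (3, 7, 55), (39, 39, 60), (54, 58, 60), (51, 54, 61), (51, 54, 58), (54, 58, 61), (46, 51, 59), (49, 52, 61), (55, 58, 63), (52, 56, 61), (56, 59, 63)]
```

View pics/g3.png

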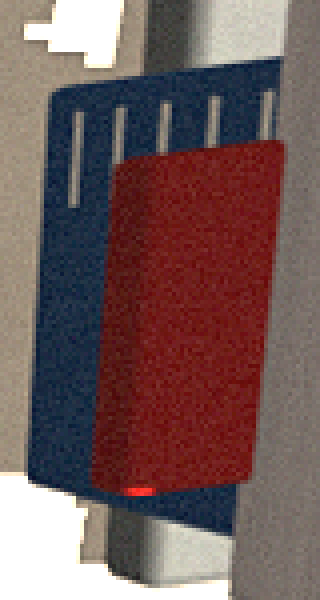

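Run:
```python
from h import *
import pickle
p=pickle.load(open("w2.pkl","rb"))
def plane(c,d,P,n): return c+d*(n@(P-c))/(n@d)
a=onz(p,570.0,115,0);b=onz(p,566.7,165,0);y=(a-b)[:2];y/=np.linalg.norm(y);n=np.array([y[1],-y[0],0])
print("foot",a,b,"yaw",np.degrees(np.arctan2(n[1],n[0])))
L=onz(p,560+50/4,60+88/4,0);R_=onz(p,560+28/4,60+482/4,0);print("foot corners",L,R_,np.linalg.norm(L-R_),(L+R_)/2)
for yaw in (None,6.8):
    if yaw: n=np.array([np.cos(np.radians(yaw)),np.sin(np.radians(yaw)),0])
    F=(a+b)/2
    # ticks
    for x,yy in [(76,150),(120,130),(165,120),(213,115),(267,110)]: print("tick",plane(*ray(p,560+(x)/4-.1,60+yy/4),F,n)[2].round(4))
    for nm,us in [("bot",(586.8,585,583.2)),("top",(596.5,594.8,593))]:
        print(nm,[plane(*ray(p,u,v),F-.02*n,n)[2].round(4) for u,v in zip(us,(115,140,165))])
```

```text
foot [ 0.61890122 -0.22241735  0.        ] [ 0.62311719 -0.25486084  0.        ] yaw 7.403994490926662
foot corners [ 0.61649444 -0.20230711  0.        ] [ 0.625406  -0.2654364  0.       ] 0.06375517461669428 [ 0.62095022 -0.23387175  0.        ]
tick 0.0082
tick 0.0186
tick 0.0286
tick 0.0385
tick 0.0487
bot [np.float64(0.049), np.float64(0.0491), np.float64(0.0493)]
top [np.float64(0.0569), np.float64(0.0573), np.float64(0.0576)]
tick 0.0077
tick 0.0181
tick 0.0281
tick 0.038
tick 0.0482
bot [np.float64(0.0487), np.float64(0.049), np.float64(0.0494)]
top [np.float64(0.0566), np.float64(0.0572), np.float64(0.0577)]
```

Bar height reads about 50 mm. The bare measurement is 49.1 mm, and the ticks in the same view read about 1.4 mm low. A 51 mm stack won't pass, so the stack is base + one white tin (41 mm). I'll fetch tin B.

Emit:
{"method": "drive_tool", "body": {"plan": [[[0.89, -0.08, 0], 0], [[0.89, -0.08, 0], 0], [[0.89, -0.08, 0], 0], [[0.89, -0.08, 0], 0], [[0.89, -0.08, 0], 0], [[0.89, -0.08, 0], 0]]}}

```text
clock: 2.75
position: [0.4408, -0.1223, 0.1313]
tool_rot: [-2.222, -2.22, 0.0]
ft_force: [-0.3, -0.4, -0.5]
grip_width: 1.001
gripper_force: 0.0
```

Emit:
{"method": "drive_tool", "body": {"plan": [[[0.79, -0.08, 0], 0], [[0.79, -0.08, 0], 0], [[0.79, -0.08, 0], 0], [[0.79, -0.08, 0], 0], [[0.79, -0.08, 0], 0], [[0.79, -0.08, 0], 0], [[0.79, -0.08, 0], 0]]}}

```text
clock: 3.33
position: [0.4264, 0.0326, 0.1314]
tool_rot: [2.222, 2.22, 0.0]
ft_force: [0.0, 0.2, 0.5]
grip_width: 1.002
gripper_force: 0.0
```

Run:
```python
from h import *
import pickle
p2=pickle.load(open("w2.pkl","rb"));im2=cv2.imread("pics/w2.png")
def m(p,im,u,v,z,r):
    c=blob(im,"white",u,v,r);e=cv2.fitEllipse(cv2.convexHull(c));q=onz(p,*e[0],z);print(e,q.round(4));return q
m(p2,im2,370,178,.0205,60)
o=observe();print(o["position"],o["tool_rot"])
p=camera_params("wrist");im=cv2.cvtColor(get_image("wrist"),cv2.COLOR_RGB2BGR);cv2.imwrite("pics/w3.png",im)
g=proj(p,(.4236,.0524,.0205));print(g)
q=m(p,im,*g,.0205,60);print(totool([q[0],q[1],.1]))
```

```text
((370.0672607421875, 179.0779571533203), (76.54373931884766, 79.88574981689453), 54.93082809448242) [ 0.4866 -0.2617  0.0205]
[0.42639455 0.03262861 0.13140283] [2.22198605e+00 2.21975205e+00 1.49181215e-04]
[317.62465677 212.34453851]
((319.1047668457031, 235.2423095703125), (26.071636199951172, 59.08074188232422), 83.47881317138672) [0.4245 0.0366 0.0205]
[ 0.02152915 -0.00931508  0.15678489]
```

```bash
sed -i 's/(0,0,150),(179,45,255)/(0,0,50),(179,42,255)/' h.py
python3 - <<'E'
from h import *
p=camera_params("wrist");im=cv2.imread("pics/w3.png")
im=cv2.medianBlur(im,5)
c=blob(im,"white",317,212,60);e=cv2.fitEllipse(cv2.convexHull(c));print(e,onz(p,*e[0],.0205),cv2.contourArea(c))
cv2.drawContours(im,[c],-1,(0,0,255),1);cv2.imwrite("pics/w3c.png",im[120:310,200:440])
E
```

```text
((319.02850341796875, 235.351806640625), (23.115062713623047, 58.678863525390625), 86.86949920654297) [0.4243775  0.03620434 0.0205    ] 697.5
```

View pics/w3c.png

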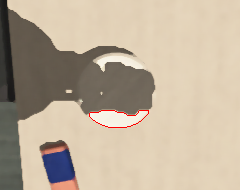

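The tin is partly shaded by the arm. Its outline is centred at about (317.5,211), which matches the first measurement to within 1 mm. I'll descend and grip.

Emit:
{"method": "drive_tool", "body": {"plan": [[[0.1, -0.014, 0.05], 0], [[0.1, -0.014, 0.2], 0], [[0.1, -0.014, 0.4], 0], [[0.1, -0.014, 0.5], 0], [[0.1, -0.014, 0.58], 0], [[0.1, -0.014, 0.62], 0], [[0.1, -0.014, 0.62], 0], [[0.1, -0.014, 0.62], 0]]}}

```text
clock: 4.05
position: [0.4232, 0.0528, 0.0074]
tool_rot: [-2.223, -2.22, 0.001]
ft_force: [-0.1, 1.2, 0.2]
grip_width: 1.0
gripper_force: 0.0
```

Emit:
{"method": "drive_tool", "body": {"plan": [[[0, 0, 0], 0], [[0, 0, 0], 0], [[0, 0, 0], 0], [[0, 0, 0], 0], [[0, 0, 0], 0], [[0, 0, 0], 0], [[0, 0, 0], 0], [[0, 0, 0], 0]], "fingers": -1, "force": 25}}

```text
clock: 4.72
position: [0.4238, 0.0537, 0.0084]
tool_rot: [2.22, 2.221, 0.002]
ft_force: [-1.5, -2.8, 9.9]
grip_width: 0.602
gripper_force: 24.2
```

Emit:
{"method": "drive_tool", "body": {"plan": [[[0, 0, -0.1], 0], [[0, 0, -0.25], 0], [[0, 0, -0.4], 0], [[0, 0, -0.4], 0], [[0, 0, -0.4], 0]]}}

```text
clock: 5.13
position: [0.4245, 0.0539, 0.0892]
tool_rot: [2.219, 2.22, 0.006]
ft_force: [-0.4, -0.6, -1.2]
grip_width: 0.597
gripper_force: 27.1
```

Run:
```python
from h import *
o=observe();print(o["position"],o["grip_width"],o["ft_force"])
print(totool([.4867,-.2622,.09]))
```

```text
[0.4244551  0.05390959 0.08923597] 0.5970267398271083 [-0.42758689 -0.58559951 -1.18029463]
[-1.58069709  0.31047281 -0.00323435]
```

Emit:
{"method": "drive_tool", "body": {"plan": [[[-0.79, 0.155, -0.05], 0], [[-0.79, 0.155, -0.05], 0], [[-0.79, 0.155, -0.05], 0], [[-0.79, 0.155, -0.05], 0], [[-0.79, 0.155, -0.05], 0], [[-0.79, 0.155, -0.05], 0]]}}

```text
clock: 5.63
position: [0.4536, -0.1058, 0.0965]
tool_rot: [-2.224, -2.217, 0.001]
ft_force: [-0.3, -0.2, -0.6]
grip_width: 0.596
gripper_force: 27.1
```

Emit:
{"method": "drive_tool", "body": {"plan": [[[-0.79, 0.155, 0], 0], [[-0.79, 0.155, 0], 0], [[-0.79, 0.155, 0], 0], [[-0.79, 0.155, 0], 0], [[-0.79, 0.155, 0], 0], [[-0.79, 0.155, 0], 0], [[-0.79, 0.155, 0], 0]]}}

```text
clock: 6.22
position: [0.484, -0.2606, 0.0962]
tool_rot: [-2.219, -2.22, 0.001]
ft_force: [-0.2, 0.8, -0.7]
grip_width: 0.599
gripper_force: 27.1
```

Run:
```python
from h import *
o=observe();print(o["position"],o["tool_rot"],o["ft_force"])
p=camera_params("wrist");im=cv2.cvtColor(get_image("wrist"),cv2.COLOR_RGB2BGR);cv2.imwrite("pics/w4.png",im)
z=o["position"][2]
print("base top",proj(p,(.4867,-.2622,.0205)),"held top",proj(p,(*o["position"][:2],z+.0121)))
print(totool([.4867,-.2622,z]),z)
```

```text
[ 0.48400523 -0.26058231  0.09620965] [-2.21880633e+00 -2.22005669e+00  7.17216665e-04] [-0.20381311  0.80631575 -0.72407228]
base top [327.008223   261.66578053] held top [322.72601383 338.68163325]
[-0.00953299  0.01305524  0.00105655] 0.09620964549435722
```

View pics/w4.png

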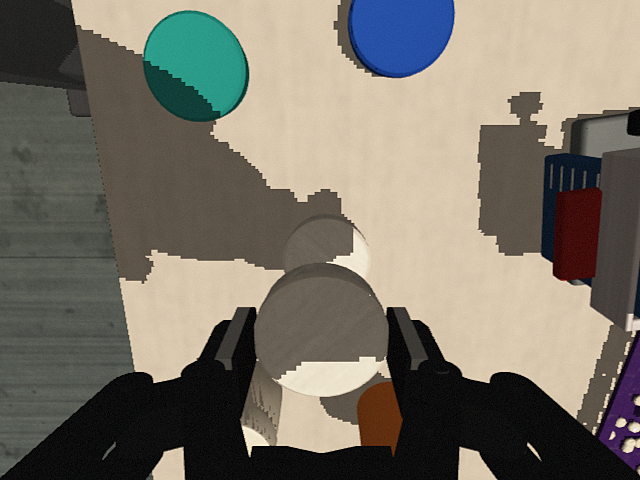

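The held tin's top is centred at about (321,333) and the base top at about (328,258). Both sit about 2 mm the same way from prediction, so relative alignment is right apart from about 1 mm in x.

Emit:
{"method": "drive_tool", "body": {"plan": [[[-0.007, 0.019, 0.05], 0], [[-0.007, 0.019, 0.15], 0], [[-0.007, 0.019, 0.24], 0], [[-0.007, 0.019, 0.29], 0], [[-0.007, 0.019, 0.32], 0], [[-0.007, 0.019, 0.325], 0], [[-0.007, 0.019, 0.325], 0], [[-0.007, 0.019, 0.325], 0]]}}

```text
clock: 6.93
position: [0.4893, -0.2638, 0.0329]
tool_rot: [2.22, 2.221, 0.0]
ft_force: [-0.1, -0.1, -0.5]
grip_width: 0.596
gripper_force: 27.1
```

Emit:
{"method": "drive_tool", "body": {"plan": [[[0, 0, 0.005], 0], [[0, 0, 0.01], 0], [[0, 0, 0.01], 0], [[0, 0, 0.01], 0]]}}

```text
clock: 7.27
position: [0.4889, -0.2639, 0.0306]
tool_rot: [2.221, 2.221, 0.0]
ft_force: [1.2, 0.3, -0.0]
grip_width: 0.598
gripper_force: 27.1
```

Run:
```python
from h import *
for i in range(6):
    o=observe();print(o["position"].round(4),o["ft_force"].round(1));im=get_image("scene")
    if i==0: cv2.imwrite("pics/s2.png",im[:,:,::-1])
```

```text
[ 0.4889 -0.2639  0.0306] [ 1.2  0.3 -0. ]
[ 0.4889 -0.2639  0.0305] [ 0.4  0.3 -0.8]
[ 0.4888 -0.2638  0.0305] [ 0.4 -0.5 -0.2]
[ 0.4888 -0.2638  0.0304] [-0.4  0.  -0.7]
[ 0.4889 -0.2637  0.0304] [-0.3  1.  -0.9]
[ 0.4888 -0.2638  0.0303] [ 0.2 -0.3  0. ]
```

Emit:
{"method": "drive_tool", "body": {"plan": [[[0.009, -0.005, 0], 0], [[0.009, -0.005, 0], 0], [[0.009, -0.005, 0.004], 0], [[0.009, -0.005, 0.006], 0], [[0.009, -0.005, 0.006], 0], [[0.009, -0.005, 0.006], 0]]}}

```text
clock: 8.07
position: [0.4878, -0.2619, 0.0291]
tool_rot: [-2.221, -2.222, -0.0]
ft_force: [-0.4, 0.5, 0.3]
grip_width: 0.593
gripper_force: 27.1
```

Emit:
{"method": "drive_tool", "body": {"plan": [[[0, 0, 0.003], 0], [[0, 0, 0.003], 0], [[0, 0, 0.003], 0]]}}

```text
clock: 8.32
position: [0.4878, -0.2619, 0.029]
tool_rot: [2.221, 2.222, 0.0]
ft_force: [-2.6, 1.4, 8.3]
grip_width: 0.596
gripper_force: 27.7
```

Contact felt, so I'll release and rise.

Emit:
{"method": "drive_tool", "body": {"plan": [[[0, 0, -0.003], 0], [[0, 0, -0.003], 0], [[0, 0, -0.003], 0], [[0, 0, -0.003], 0], [[0, 0, -0.003], 0], [[0, 0, -0.003], 0], [[0, 0, -0.003], 0]], "fingers": 1}}

```text
clock: 8.9
position: [0.4878, -0.2619, 0.029]
tool_rot: [-2.221, -2.222, 0.0]
ft_force: [0.3, 0.7, 0.3]
grip_width: 1.001
gripper_force: 0.0
```

Emit:
{"method": "drive_tool", "body": {"plan": [[[0, 0, -0.1], 0], [[0, 0, -0.3], 0], [[-0.1, 0, -0.5], 0], [[-0.3, 0, -0.5], 0], [[-0.3, 0, -0.5], 0], [[-0.3, 0, -0.5], 0]]}}

```text
clock: 9.4
position: [0.4881, -0.3237, 0.1298]
tool_rot: [2.222, 2.218, 0.0]
ft_force: [-0.5, -0.2, -1.0]
grip_width: 1.003
gripper_force: 0.0
```

Run:
```python
from h import *
import pickle
get_image("scene");get_image("scene")
o=observe();print(o["position"],o["grip_width"])
p=camera_params("wrist");im=cv2.cvtColor(get_image("wrist"),cv2.COLOR_RGB2BGR);cv2.imwrite("pics/w5.png",im);pickle.dump(p,open("w5.pkl","wb"))
g=proj(p,(.487,-.262,.041));print(g,proj(p,(.487,-.262,.0205)))
c=blob(cv2.medianBlur(im,3),"white",*g,80);e=cv2.fitEllipse(cv2.convexHull(c));print(e,onz(p,*e[0],.041),onz(p,*e[0],.0205))
cv2.drawContours(im,[c],-1,(0,0,255),1)
x,y=int(g[0]),int(g[1])
cv2.imwrite("pics/w5c.png",cv2.resize(im[max(y-100,0):y+100,max(x-130,0):x+130],None,fx=3,fy=3))
```

```text
[ 0.48701103 -0.32130297  0.12828016] 1.004354650377222
[322.19915177 154.831812  ] [322.15162727 151.72279675]
((321.9011535644531, 155.0257568359375), (86.0429458618164, 87.03744506835938), 174.4499969482422) [ 0.48682922 -0.26210854  0.041     ] [ 0.48684271 -0.26401168  0.0205    ]
```

The fitted top outline is round (86 × 87 px) at (.4868,−.2621), so the stack is aligned. Next I'll turn the tool to the push direction behind the stack with the fingers 24 mm apart, so they cradle it.

Emit:
{"method": "drive_tool", "body": {"plan": [[[0.24, -0.24, 0], 0.857], [[0.24, -0.24, 0], 0.857], [[0.24, -0.24, 0], 0.857], [[0.24, -0.24, 0], 0.857], [[0.24, -0.24, 0], 0.857], [[0.24, -0.24, 0], 0.857], [[0.24, -0.24, 0], 0.857], [[0.24, -0.24, 0], 0.857], [[0.24, -0.24, 0], 0.857], [[0.24, -0.24, 0], 0.857]], "fingers": -0.43}}

```text
clock: 10.38
position: [0.4393, -0.2726, 0.1282]
tool_rot: [-3.101, -0.494, 0.002]
ft_force: [-0.5, -0.3, -0.3]
grip_width: 0.282
gripper_force: 0.0
```

Emit:
{"method": "drive_tool", "body": {"plan": [[[0, 0, 0], 0.07], [[0, 0, 0], 0.07], [[0, 0, 0], 0.07], [[0, 0, 0], 0.07]]}}

```text
clock: 10.72
position: [0.4396, -0.2733, 0.1287]
tool_rot: [-3.123, -0.338, 0.001]
ft_force: [0.6, -0.3, -0.1]
grip_width: 0.283
gripper_force: 0.0
```

Run:
```python
from h import *
get_image("scene");get_image("scene")
o=observe();print(o["position"],o["grip_width"]*85)
M=Ro.from_rotvec(o["tool_rot"]).as_matrix();print(np.degrees(np.arctan2(M[1,0],M[0,0])))
print(totool([.439,-.273,.007]))
p=camera_params("wrist");im=cv2.cvtColor(get_image("wrist"),cv2.COLOR_RGB2BGR);cv2.imwrite("pics/w6.png",im)
g=proj(p,(.487,-.262,.041));print(g, proj(p,(.62,-.2342,0)))
c=blob(cv2.medianBlur(im,3),"white",*g,80);e=cv2.fitEllipse(cv2.convexHull(c));print(e,onz(p,*e[0],.041))
r=blob(im,"red",*proj(p,(.605,-.236,.059)),70);R=cv2.minAreaRect(r);print(R,onz(p,*R[0],.059),cv2.boxPoints(R))
```

```text
[ 0.43972687 -0.27362769  0.1289006 ] 24.08329104065093
12.251602236911353
[-0.00271113 -0.00364671  0.60950499]
[319.72440028 171.58437466] [321.2490384  -77.36115382]
((320.9990234375, 170.90765380859375), (83.20337677001953, 85.24664306640625), 19.055557250976562) [ 0.48753782 -0.26264217  0.041     ]Traceback (most recent call last):
  File "<stdin>", line 9, in <module>
  File "h.py", line 20, in blob
    return max(cs,key=cv2.contourArea)
ValueError: max() iterable argument is empty
```

Emit:
{"method": "drive_tool", "body": {"plan": [[[-0.02, -0.002, 0.15], 0], [[-0.02, -0.002, 0.35], 0], [[-0.02, -0.002, 0.5], 0], [[-0.02, -0.002, 0.58], 0], [[-0.02, -0.002, 0.61], 0], [[-0.02, -0.002, 0.61], 0], [[-0.02, -0.002, 0.61], 0]]}}

```text
clock: 11.45
position: [0.4362, -0.2746, 0.0076]
tool_rot: [3.124, 0.332, 0.0]
ft_force: [-0.9, -1.1, 0.6]
grip_width: 0.282
gripper_force: 0.0
```

Run:
```python
from h import *
get_image("scene");get_image("scene")
o=observe();print(o["position"],o["ft_force"])
p=camera_params("wrist");im=cv2.cvtColor(get_image("wrist"),cv2.COLOR_RGB2BGR);cv2.imwrite("pics/w7.png",im)
g=proj(p,(.487,-.262,.041));print(g)
c=blob(cv2.medianBlur(im,3),"white",*g,150);e=cv2.fitEllipse(cv2.convexHull(c));q=onz(p,*e[0],.041);print(e,q)
d=np.array([.5942,-.2374])-q[:2];print("d",d,np.degrees(np.arctan2(d[1],d[0])),np.linalg.norm(d),totool([*q[:2],.007]),totool([.5942,-.2374,.007]))
```

```text
[ 0.43680424 -0.2750006   0.00838974] [-0.45497996  0.75062302 -0.73244408]
[316.05464943 216.67349154]
((367.9409484863281, 328.697265625), (16.337562561035156, 59.98716735839844), 169.52597045898438) [ 0.45456963 -0.28566758  0.041     ]
d [0.13963037 0.04826758] 19.069300199602992 0.14773760409809925 [0.07570907 0.07063334 0.00751272] [ 0.80894699 -0.01892555  0.00867335]
```

Emit:
{"method": "drive_tool", "body": {"plan": [[[0.03, -0.008, 0], 0], [[0.06, -0.008, 0], 0], [[0.08, -0.008, 0], 0], [[0.1, -0.008, 0], 0], [[0.13, -0.009, 0], 0], [[0.16, -0.01, 0], 0], [[0.2, -0.011, 0], 0], [[0.24, -0.012, 0], 0], [[0.28, -0.013, 0], 0], [[0.3, -0.013, 0], 0]]}}

```text
clock: 12.43
position: [0.4955, -0.2591, 0.0071]
tool_rot: [3.124, 0.332, 0.001]
ft_force: [-0.2, 0.1, -0.3]
grip_width: 0.285
gripper_force: 0.6
```

Run:
```python
from h import *
get_image("scene");get_image("scene")
o=observe();print(o["position"],o["ft_force"])
p=camera_params("wrist");im=cv2.cvtColor(get_image("wrist"),cv2.COLOR_RGB2BGR)
cv2.imwrite("pics/w8.png",im)
M=Ro.from_rotvec(o["tool_rot"]).as_matrix();g=proj(p,o["position"]+M@[.034,0,-.034]);print("pred",g)
h=cv2.cvtColor(cv2.medianBlur(im,5),cv2.COLOR_BGR2HSV)
for v in range(170,330,12): print(v,[tuple(int(a) for a in h[v,u]) for u in range(230,410,18)])
```

```text
[ 0.49511182 -0.25915223  0.00705369] [-0.19213645 -0.14959698 -0.17554499]
pred [323.43708584 275.78156501]
170 [(17, 57, 170), (17, 56, 168), (17, 56, 168), (17, 56, 169), (17, 56, 168), (17, 57, 169), (17, 56, 169), (17, 55, 168), (17, 57, 170), (18, 56, 167)]
182 [(18, 56, 168), (17, 57, 170), (17, 57, 170), (18, 55, 167), (17, 51, 150), (16, 52, 74), (15, 45, 79), (16, 52, 163), (17, 55, 167), (17, 56, 167)]
194 [(17, 56, 168), (17, 57, 169), (17, 58, 172), (19, 50, 164), (18, 47, 180), (18, 48, 187), (17, 50, 184), (17, 47, 185), (18, 56, 170), (17, 56, 168)]
206 [(17, 57, 170), (16, 56, 170), (19, 53, 160), (18, 48, 192), (17, 49, 186), (18, 47, 190), (18, 47, 189), (19, 48, 187), (17, 48, 186), (17, 57, 171)]
218 [(18, 56, 169), (17, 57, 170), (18, 48, 186), (18, 48, 186), (18, 49, 183), (18, 49, 184), (17, 48, 190), (18, 48, 187), (17, 46, 192), (18, 49, 184)]
230 [(17, 57, 166), (17, 48, 154), (17, 47, 188), (18, 47, 189), (18, 46, 193), (18, 48, 187), (18, 47, 189), (17, 46, 193), (18, 48, 191), (17, 47, 188)]
242 [(18, 56, 167), (17, 47, 188), (18, 49, 188), (18, 48, 190)
[... 471 characters left out ...]
 47, 190), (17, 47, 196), (17, 47, 190), (18, 46, 188), (18, 48, 186), (17, 47, 191)]
290 [(17, 57, 162), (18, 49, 194), (18, 47, 194), (18, 48, 190), (18, 47, 190), (18, 48, 186), (17, 48, 190), (19, 47, 188), (18, 49, 184), (18, 47, 190)]
302 [(17, 57, 165), (18, 52, 138), (17, 48, 193), (19, 47, 189), (18, 46, 192), (18, 47, 188), (17, 48, 193), (17, 48, 192), (18, 46, 187), (17, 48, 191)]
314 [(16, 56, 169), (15, 60, 68), (18, 46, 193), (18, 48, 191), (18, 47, 190), (17, 48, 191), (18, 49, 188), (17, 47, 196), (18, 48, 186), (18, 50, 154)]
326 [(17, 61, 67), (16, 55, 69), (17, 52, 98), (17, 47, 191), (18, 49, 189), (18, 46, 192), (17, 47, 189), (18, 48, 197), (17, 47, 191), (17, 66, 62)]
```

```bash
cat >> h.py <<'E'
def stack():
    get_image("scene");get_image("scene")
    o=observe();p=camera_params("wrist");im=cv2.medianBlur(cv2.cvtColor(get_image("wrist"),cv2.COLOR_RGB2BGR),5)
    M=Ro.from_rotvec(o["tool_rot"]).as_matrix();g=proj(p,o["position"]+M@[.034,0,-.034])
    h=cv2.cvtColor(im,cv2.COLOR_BGR2HSV);m=cv2.inRange(h,(0,0,176),(179,53,255))
    c=np.zeros_like(m);cv2.circle(c,(int(g[0]),int(g[1])),105,255,-1);m=cv2.morphologyEx(m&c,cv2.MORPH_OPEN,np.ones((7,7)))
    k=max(cv2.findContours(m,cv2.RETR_EXTERNAL,cv2.CHAIN_APPROX_NONE)[0],key=cv2.contourArea)
    e=cv2.fitEllipse(cv2.convexHull(k));q=onz(p,*e[0],.041)
    print("pos",o["position"],"F",o["ft_force"].round(1));print(e,cv2.boundingRect(k),q,"tool frame mm",(M.T@(q-o["position"])*1e3).round(1))
    return q,p,im,k
E
python3 - <<'E'
from h import *
q,p,im,k=stack()
G=np.array([.62,-.2342]);n=np.array([.9923,.1236]);yv=np.array([-.1236,.9923])
print("gauge frame",(q[:2]-G)@n,(q[:2]-G)@yv, totool([.5942,-.2374,.007]))
E
```

```text
pos [ 0.4937449  -0.25919017  0.00695408] F [-0.4 -0.2  0.1]
((326.04150390625, 261.49810791015625), (159.48680114746094, 168.47903442382812), 69.38040161132812) (242, 181, 168, 161) [ 0.53166481 -0.25185838  0.041     ] tool frame mm [ 38.6   0.8 -34.1]
gauge frame -0.08983758396697356 -0.006604182329584549 [ 5.14459113e-01 -1.42206313e-03 -1.64281592e-04]
```

Emit:
{"method": "drive_tool", "body": {"plan": [[[0.03, -0.002, 0], 0], [[0.07, -0.004, 0], 0], [[0.11, -0.005, 0], 0], [[0.15, -0.005, 0], 0], [[0.19, -0.005, 0], 0], [[0.22, -0.005, 0], 0], [[0.24, -0.005, 0], 0], [[0.25, -0.005, 0], 0], [[0.25, -0.005, 0], 0]]}}

```text
clock: 13.48
position: [0.5431, -0.2477, 0.007]
tool_rot: [3.124, 0.332, 0.0]
ft_force: [0.4, 0.4, 0.3]
grip_width: 0.287
gripper_force: 0.0
```

Run:
```python
from h import *
q,p,im,k=stack();cv2.imwrite("pics/w9.png",im)
G=np.array([.62,-.2342]);n=np.array([.9923,.1236]);yv=np.array([-.1236,.9923])
print("gauge frame",(q[:2]-G)@n,(q[:2]-G)@yv, totool([.5942,-.2374,.007]))
h=cv2.cvtColor(im,cv2.COLOR_BGR2HSV)
m=cv2.inRange(h,(0,150,30),(8,255,255))|cv2.inRange(h,(172,150,30),(179,255,255))
cs=cv2.findContours(m,cv2.RETR_EXTERNAL,cv2.CHAIN_APPROX_NONE)[0]
if cs:
    c=max(cs,key=cv2.contourArea);R=cv2.minAreaRect(c);print("red",R,[onz(p,*b,.0595).round(4) for b in cv2.boxPoints(R)],cv2.boxPoints(R).round(0).tolist())
```

```text
pos [ 0.54253371 -0.24779327  0.00704858] F [-0.8  0.2 -0.4]
((323.572509765625, 271.6664733886719), (152.17823791503906, 224.0927734375), 91.38211059570312) (219, 216, 209, 131) [ 0.57706066 -0.24043733  0.041     ] tool frame mm [ 35.3   0.  -34. ]
gauge frame -0.04337964562417838 -0.0008819995626269204 [2.64302529e-01 3.30482623e-03 2.09987134e-04]
red ((327.7931213378906, 181.51971435546875), (190.51380920410156, 62.349327087402344), 4.4247846603393555) [array([ 0.5962, -0.2138,  0.0595]), array([ 0.6105, -0.2129,  0.0595]), array([ 0.6163, -0.2554,  0.0595]), array([ 0.6021, -0.2585,  0.0595])] [[230.0, 205.0], [235.0, 143.0], [425.0, 158.0], [420.0, 220.0]]
```

Emit:
{"method": "drive_tool", "body": {"plan": [[[0.02, 0.001, 0], 0], [[0.04, 0.002, 0], 0], [[0.06, 0.003, 0], 0], [[0.07, 0.003, 0], 0], [[0.07, 0.003, 0], 0], [[0.07, 0.003, 0], 0]]}}

```text
clock: 14.13
position: [0.5567, -0.2454, 0.0071]
tool_rot: [3.124, 0.331, 0.0]
ft_force: [-0.1, -1.1, -0.9]
grip_width: 0.283
gripper_force: 0.0
```

Emit:
{"method": "drive_tool", "body": {"plan": [[[0.005, 0, 0], 0], [[0.01, 0, 0], 0], [[0.01, 0, 0], 0], [[0.01, 0, 0], 0]]}}

```text
clock: 14.47
position: [0.5584, -0.2451, 0.0071]
tool_rot: [-3.124, -0.331, -0.0]
ft_force: [-0.4, -0.4, -1.0]
grip_width: 0.287
gripper_force: 0.0
```

Emit:
{"method": "drive_tool", "body": {"plan": [[[0.004, 0, 0], 0], [[0.008, 0, 0], 0], [[0.008, 0, 0], 0], [[0.008, 0, 0], 0]]}}

```text
clock: 14.8
position: [0.5598, -0.2447, 0.007]
tool_rot: [-3.124, -0.331, 0.001]
ft_force: [-1.3, 0.2, 0.8]
grip_width: 0.289
gripper_force: 0.8
```

Emit:
{"method": "drive_tool", "body": {"plan": [[[0.003, 0, 0], 0], [[0.006, 0, 0], 0], [[0.006, 0, 0], 0], [[0.006, 0, 0], 0]]}}

```text
clock: 15.13
position: [0.56, -0.2445, 0.0069]
tool_rot: [-3.124, -0.331, 0.003]
ft_force: [-5.5, -2.4, 2.9]
grip_width: 0.284
gripper_force: 3.1
```

Force rises at the expected spot, so the stack has met the column. I'll back off straight and look.

Emit:
{"method": "drive_tool", "body": {"plan": [[[-0.02, 0, 0], 0], [[-0.06, 0, 0], 0], [[-0.12, 0, 0], 0], [[-0.2, 0, 0], 0], [[-0.3, 0, 0], 0], [[-0.4, 0, -0.1], 0], [[-0.4, 0, -0.4], 0], [[-0.4, 0, -0.7], 0], [[-0.4, 0, -0.8], 0], [[-0.4, 0, -0.8], 0]]}}

```text
clock: 15.97
position: [0.4842, -0.2626, 0.1726]
tool_rot: [3.12, 0.33, 0.009]
ft_force: [2.2, -1.3, 0.7]
grip_width: 0.286
gripper_force: 0.0
```

Run:
```python
from h import *
import pickle
get_image("scene");get_image("scene")
o=observe();print(o["position"],o["clock"]);p=camera_params("wrist")
for X in [(.5942,-.2374,.041),(.62,-.2342,.0)]: print(proj(p,X))
M=Ro.from_rotvec(o["tool_rot"]).as_matrix()
s=cv2.cvtColor(get_image("scene"),cv2.COLOR_RGB2BGR);cv2.imwrite("pics/s3.png",s)
```

```text
[ 0.48417254 -0.26246593  0.17077592] 16.0667
[318.37902258  61.60900074]
[321.48114755  29.61912775]
```

Emit:
{"method": "drive_tool", "body": {"plan": [[[0.036, 0.21, 0.1], -0.86], [[0.036, 0.21, 0.1], -0.86], [[0.036, 0.21, 0.1], -0.86], [[0.036, 0.21, 0.1], -0.86], [[0.036, 0.21, 0.1], -0.86], [[0.036, 0.21, 0.1], -0.86], [[0.036, 0.21, 0.1], -0.86], [[0.036, 0.21, 0.1], -0.86], [[0.036, 0.21, 0.1], -0.86], [[0.036, 0.21, 0.1], -0.86]]}}

```text
clock: 16.95
position: [0.4971, -0.3, 0.1446]
tool_rot: [-2.331, -2.101, 0.002]
ft_force: [-0.4, 0.4, -0.0]
grip_width: 0.29
gripper_force: 0.0
```

Run:
```python
from h import *
import pickle
get_image("scene");get_image("scene")
o=observe();print(o["position"]);p=camera_params("wrist");im=cv2.cvtColor(get_image("wrist"),cv2.COLOR_RGB2BGR);cv2.imwrite("pics/w10.png",im);pickle.dump(p,open("w10.pkl","wb"))
g=proj(p,(.5942,-.2374,.041));print(g,proj(p,(.62,-.2342,0)))
y,x=int(g[1]),int(g[0]);x0=min(max(x-75,0),490);y0=max(y-70,0);print(x0,y0)
a=cv2.resize(im[y0:y0+140,x0:x0+150],None,fx=3,fy=3,interpolation=cv2.INTER_CUBIC)
s=cv2.imread("pics/s3.png")[200:270,370:440];b=cv2.resize(s,(350,420),interpolation=cv2.INTER_CUBIC)
cv2.imwrite("pics/final.png",np.hstack([cv2.convertScaleAbs(a,alpha=1.3),b]));print(a.shape)
```

```text
[ 0.4972252  -0.3000908   0.14484728]
[471.7286702  129.24334904] [487.97238627 118.38077712]
396 59
(420, 450, 3)
```

View pics/final.png

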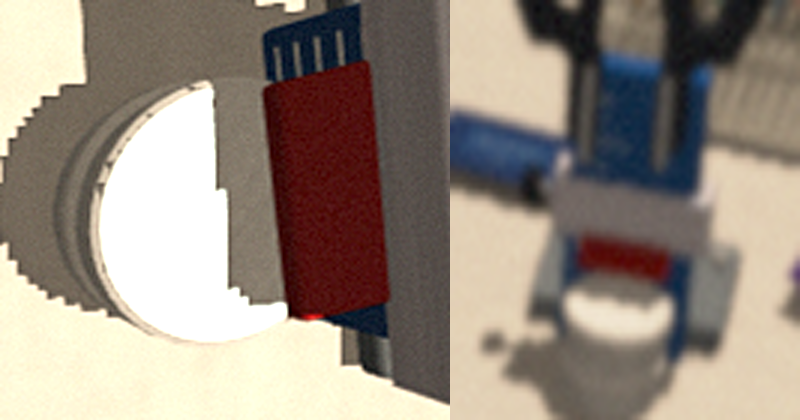

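The final picture shows a neat two-tin stack under the red bar, centred at about (470,129) against a target of (472,129). It stands against the column, with the bar unmoved and the robot clear.

```bash
python3 -c "
from rig import *
print(job_done())"
```

```text
the job is handed in; nothing more can be done
None
```

The job is handed in: a 41 mm stack (base tin plus one white tin) stands under the bar against the column, within about 1 mm of centre by the last picture; I measured the bar's underside at about 50 mm, too low for the 51 mm the low tin would have made.

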